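# Post a carton through the sprung flap of the counter drop box

## Robot

A 6-joint arm with a two-finger parallel gripper is mounted at the origin on the work surface. World frame = base frame: x ahead of the robot, y to its left, z up, the work surface at z = 0. Lengths are in m, angles in degrees, forces in N, time in s.
With the tool pointing down it reaches from about 0.35 to 0.875 m from the base axis. Payload 4.2 kg.
Tool frame: the origin (TCP) lies midway between the tips of the shut fingers; the grasp point (between the pads) lies 19 mm behind it; z points along the fingers, x is the direction in which the jaws open and shut, and the axes are right-handed (so a half turn about z gives the same grasp; the last joint's range is limited). The gripper opens to 85 mm and grips with 20 to 120 N. Pads are 22 mm wide; open, the fingers measure 114 mm over their backs; the gripper's body (76 mm by 85 mm) begins 54 mm behind the grasp point. The pads swing forward as they close: fully open they stand 13 mm farther back than shut.
Start: joints at [-55.944, 22.042, 0.453, 0, -68.411, -14.817], TCP at [0.206, -0.59, 0.231] pointing down, gripper open.
Joint ranges: [-179.83, 179.83], [-69.29, 118.12], [-61.27, 80.66], [-181.25, 117.63], [-171.15, -9.14], [-177.46, 177.46]. Speed limits (degrees/s): [159.86, 159.86, 180, 180, 180, 180].

## Interface

Orientations are given as [roll, pitch, yaw] about the fixed x, y, z axes, in that order (R = Rz(yaw) Ry(pitch) Rx(roll)).
In Python, from plant import arm, eyes gives the robot as it stands.
- The arm moves only by the shell command python3 -m pendant 'ROWS'. ROWS is JSON, a list that holds one entry, the list of rows, each a list of 5 numbers: the finger opening in m, from 0 to 0.0854, then the shift along the tool's x, y, z in m, then the turn about the tool's z in degrees. In form: [[[claw, dx, dy, dz, turn], ...]]. A call has 1 to 10 rows; each row is the pose to reach, as a shift and turn from the pose commanded when the call began, along the tool's axes at that moment; what a row does not reach only later rows make up. A row lasts 1/12 s, in which the tool goes at most 41.7 mm and 7.16 degrees, less where a joint would pass 70% of its speed; a pose out of reach is approached as far as the arm can. A call with a gripper value outside its range is refused whole. The fingers move at their own pace and stop on an object; the grip force is fixed at half the most. Time passes only in rows, so rows that repeat a pose let the fingers close. It gives the time, the measured TCP pose, the force and the opening at its end, in the units of the state.
- arm.state(): the state, without advancing time (a new reading comes with each control period).
- eyes.camera(name): name is "scene" or "top" or "wrist"; returns a dict with "frame" (420x560x3 uint8, blue, green, red), "range_z" (420x560 float32, m along the optical axis (not along the pixel's ray), 0 where there is no reading), "intrinsics" (3x3 intrinsics, pixels), "R" (3x3) and "t" (3): a world point X has camera coordinates R X + t. Camera axes: x right, y down, z forward; pixel columns grow to the right and rows downward; lengths in m; the calibration is good to about 2 mm. A picture is of the moment at which its call begins.
- arm.finish_job(): hands the job in, once; it reports no verdict.
The state is a dict: "clock": time; "joint_pos": joint angles; "qvel": joint speeds; "joint_efforts": joint torques, N m; "tcp_pos": TCP position; "orientation": TCP orientation; "force": force on the tool from outside, world axes, zero at the start; "ft_torque": the same for the moment, N m; "grip_width": finger opening in m.
Only numpy, scipy, OpenCV 4.12 (cv2) and the standard library are available. Lean on these libraries where they do the work, as an engineer would, in place of code of your own. Each camera call takes 0.05 s, during which the arm holds its last target.

## Task

Post the small brown carton, which lies on the ledge of the grey counter drop box, into the box: push the sprung metal flap down and open with one finger and, while that finger keeps it open, push the carton along the ledge and over the edge with the other finger so that it drops inside. Only push the carton, do not pick it up or carry it; then take the fingers out so that the flap springs shut, and leave the jar, the ribbon spool and the candle where they stand.

Things in the scene. Friction and masses are not known exactly. Their poses are not given: they have to be found in the camera images.
- dropbox: Counter drop box of grey painted sheet steel, fixed on the table, 285 mm deep, 250 mm wide; the white emptying door is its front, towards the robot. Origin: on the table, mid-width, straight below sill. Its x axis points level from front to back (the direction in which things are pushed in), y left, z up. Inside it is empty from the mouth down to a padded floor 12 mm above the table.
- sill (a point): Middle of the sill: the inner edge of the ledge, on its top, 150 mm above the table; the carton must fall over it. Axes as dropbox. The flat ledge (black rubber top, 250 mm wide) runs from the box's front, 110 mm before the sill, to the sill. Behind the sill is the mouth, 115 mm long, 214 mm wide, closed by the flap.
- mouth_far (a point): Middle of the flap's hinge line, 115 mm beyond the sill, 36 mm above the ledge. A vertical finger in the mouth must stay short of it. Behind it a flat hood, its top 42 mm above the ledge, runs to 175 mm beyond the sill. Side cheeks at 123 mm left and right of the middle stand 20 mm above the ledge beside the front of the flap, 40 mm beside its rear half.
- flap (a joint): Opening angle of the flap, rad: 0 shut, 1.15 at the stop. Bright metal plate with an orange strip along its free edge, 196 mm wide, 115 mm long, hinged along its far, upper edge (mouth_far); shut, it slopes down to the sill at 17 degrees. It opens by swinging its free edge down into the box; springs shut it: 0.2 N m first, 0.33 N m at 1 rad (3 N at mid-length, 10 N 35 mm from the hinge).
- flap_lip (a point): Middle of the flap's free edge; shut, it lies at the sill, level with the ledge. A carton pushed against the shut flap does not open it but jams on this edge. A finger just above ledge height, moved towards the hinge, opens it ever further: about 0.15 rad with the finger's front 60 mm beyond the sill, 0.3 rad at 80 mm, 0.6 rad at 100 mm.
- carton: Closed brown carton with a yellow tape strip and a blank white label, 42 mm (its x, roughly the push direction) by 80 mm (its y, across) by 34 mm high, 0.08 to 0.17 kg, lying loose on the ledge. Origin: centre of its underside; z up.
- carton_center (a point): Centre of the carton.
- jar: Jar of purple bath salts with a black cap, 66 mm across, 108 mm high, on the table to the left of the drop box. Origin: centre of its underside. Leave alone.
- spool: Spool of red ribbon with white flanges lying flat, 72 mm across, 30 mm high, on the table to the right of the box. Origin: centre of its underside. Leave alone.
- candle: Cream pillar candle, 60 mm across, 70 mm high (80 with its wick), on the table to the right of the box, beyond the spool. Origin: centre of its underside. Leave alone.
Things that resemble listed ones, but are neither listed nor needed, are in the scene too. Leave any green or turquoise look-alike of the carton alone.

How it is judged:
By the outcome, as a careful person would: the job done as asked, in the order asked, and still so for the second after the job is handed in, with the robot touching nothing.
It also fails if it takes over 32 s, if anything falls off the work surface, if the arm or the gripper's body presses on something with over 40 N, if the wrist force passes 120 N, or if a joint passes its speed limit or range.

## Working session

There is one attempt and no reset: what is moved stays moved. The work goes in short steps, Python scripts to look and compute and a shell command to move; the robot and the scene stay as the last step left them, time stands still between calls to the robot, and variables do not carry over. Pictures are saved under pics/ and viewed, and the job is handed in when it is done.

```bash
mkdir -p pics; ls; python3 - <<'E'
from plant import arm, eyes
import cv2,pickle
print(arm.state())
d={}
for n in ["scene","top","wrist"]:
    c=eyes.camera(n); d[n]=c; cv2.imwrite(f"pics/{n}0.png",c["frame"]); print(n,c["intrinsics"].tolist(),c["R"].round(3).tolist(),c["t"].round(3).tolist())
pickle.dump(d,open("c0.pkl","wb"))
E
```

```text
pics
{'clock': 0.0, 'joint_pos': array([-5.59437776e+01,  2.20911662e+01,  3.78880350e-01, -2.84699190e-02,
       -6.84128555e+01, -1.48169512e+01]), 'qvel': array([-0.02330212,  0.00983438,  0.00905682, -0.04547552,  0.10732873,
       -0.04460066]), 'joint_efforts': array([-9.93564172e-04, -3.92292202e+01,  1.88395000e+01,  4.18604672e+00,
       -4.76466928e-03, -1.83275603e-06]), 'tcp_pos': array([ 0.20576557, -0.58952359,  0.23021254]), 'orientation': array([-1.79993567e+02, -1.27746541e-01,  1.09228761e+02]), 'force': array([ 1.07533027, -0.06778948, -0.36951574]), 'ft_torque': array([-0.00762581, -0.00448732,  0.01450452]), 'grip_width': 0.08557409816852911}
scene [[511.77059401764484, 0.0, 281.0688316773691], [0.0, 511.77059401764484, 200.78508399696796], [0.0, 0.0, 1.0]] [[0.149, 0.989, 0.015], [0.761, -0.106, -0.64], [-0.631, 0.107, -0.768]] [-0.088, -0.306, 1.746]
top [[535.8383338296106, 0.0, 270.5787053037443], [0.0, 535.8383338296106, 208.34412504706668], [0.0, 0.0, 1.0]] [[0.028, -1.0, -0.005], [-0.995, -0.027, -0.099], [0.099, 0.008, -0.995]] [-0.002, 0.572, 1.385]
wrist [[307.8994423548823, 0.0, 281.6378836470397], [0.0, 307.8994423548823, 216.0397669087518], [0.0, 0.0, 1.0]] [[-0.329, 0.944, 0.002], [0.902, 0.313, 0.296], [0.279, 0.099, -0.955]] [0.624, -0.039, 0.38]
```

View pics/scene0.png

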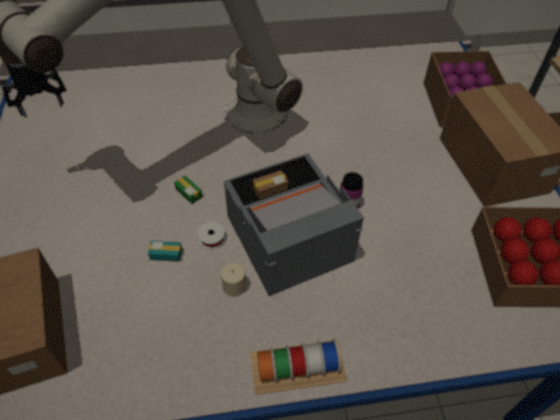

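View pics/top0.png

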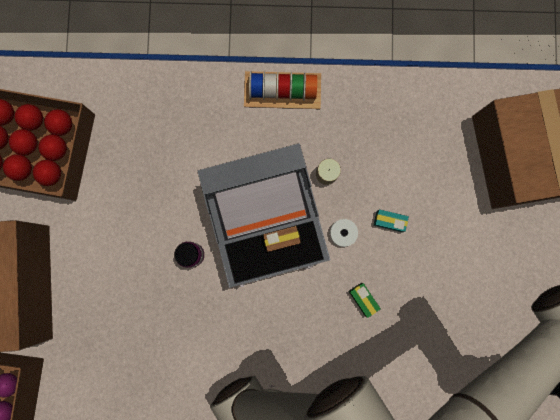

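The top view shows the box rotated by about 12°. The carton is at about (282,238), close to the sill and right of the middle. The orange lip runs from (227,233) to (305,212). Next I'll zoom in and measure.

```bash
cat > h.py <<'E'
import numpy as np,cv2
def pts(c):
    K=c["intrinsics"];z=c["range_z"];v,u=np.mgrid[:z.shape[0],:z.shape[1]]
    P=np.stack([(u-K[0,2])/K[0,0]*z,(v-K[1,2])/K[1,1]*z,z],-1)
    return (P-c["t"])@c["R"]   # R^T (P-t)
def ray(c,uv,h):
    K=c["intrinsics"];uv=np.atleast_2d(np.asarray(uv,float))
    d=np.c_[(uv-[K[0,2],K[1,2]])/[K[0,0],K[1,1]],np.ones(len(uv))]@c["R"]
    o=-c["R"].T@c["t"]
    return o+d*((h-o[2])/d[:,2])[:,None]
E
python3 - <<'E'
import pickle,cv2,numpy as np
from h import *
d=pickle.load(open("c0.pkl","rb"));c=d["top"];im=c["frame"]
crop=im[130:300,170:380];cv2.imwrite("pics/topz.png",cv2.resize(crop,None,fx=3.8,fy=3.5,interpolation=cv2.INTER_CUBIC)[:600,:800])
hsv=cv2.cvtColor(im,cv2.COLOR_BGR2HSV);P=pts(c)
H,S,V=cv2.split(hsv)
roi=np.zeros(H.shape,bool);roi[140:295,190:335]=1
o=roi&(H<14)&(S>150)&(V>120)
P_=P[o];print("orange",o.sum(),np.median(P_,0))
ys,xs=np.where(o);r=cv2.minAreaRect(np.c_[xs,ys].astype(np.float32));print(r,cv2.boxPoints(r))
# carton: z>0.17 over ledge
for lo,hi in [(.14,.16),(.178,.19),(.186,.2)]:
    m=roi&(P[...,2]>lo)&(P[...,2]<hi);print(lo,m.sum(),np.median(P[m],0))
for uv in [(282,238),(260,265),(310,245),(250,165),(240,240),(260,225)]:
    print(uv,P[uv[1],uv[0]].round(3),hsv[uv[1],uv[0]])
E
```

```text
orange 419 [0.52478466 0.0226646  0.15693204]
((265.81805419921875, 222.32904052734375), (5.185583591461182, 81.03907012939453), 74.82708740234375) [[226.0324  230.43193]
 [304.24646 209.22133]
 [305.6037  214.22615]
 [227.38965 235.43675]]
0.14 5653 [0.46626811 0.01752428 0.15044609]
0.178 2282 [0.60077124 0.01750409 0.18450441]
0.186 3114 [0.64250064 0.05457443 0.19163298]
(282, 238) [ 0.487 -0.016  0.185] [ 25 170 176]
(260, 265) [0.423 0.034 0.15 ] [135  39  13]
(310, 245) [ 0.474 -0.085  0.144] [144  71  18]
(250, 165) [0.656 0.063 0.193] [120   5  94]
(240, 240) [0.481 0.084 0.15 ] [30  5 49]
(260, 225) [0.518 0.037 0.155] [  9 205 169]
```

View pics/topz.png

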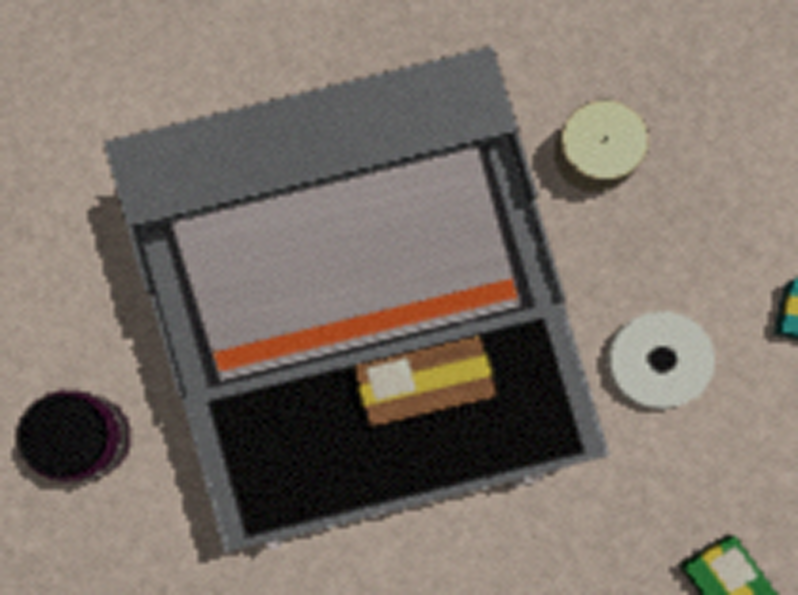

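```bash
python3 - <<'E'
import pickle,cv2,numpy as np
from h import *
d=pickle.load(open("c0.pkl","rb"));c=d["top"];im=c["frame"];P=pts(c)
hsv=cv2.cvtColor(im,cv2.COLOR_BGR2HSV);H,S,V=cv2.split(hsv)
roi=np.zeros(H.shape,bool);roi[140:295,190:335]=1
def show(n,m,back=None):
    m=cv2.morphologyEx(m.astype(np.uint8),cv2.MORPH_OPEN,np.ones((3,3)))>0
    r=cv2.minAreaRect((P[m][:,:2]*1000).astype(np.float32));print(n,m.sum(),np.round(r[0],1),np.round(r[1],1),round(r[2],2),np.median(P[m][:,2]).round(4))
    return r
Z=P[...,2]
show("hood",roi&(Z>.188)&(Z<.198))
show("all",roi&(Z>.13)&(Z<.21))
show("ledge",roi&(Z>.145)&(Z<.153)&(V<40))
for cam in ["top","scene"]:
    c=d[cam];P=pts(c);H,S,V=cv2.split(cv2.cvtColor(c["frame"],cv2.COLOR_BGR2HSV));Z=P[...,2]
    near=(abs(P[...,0]-.49)<.07)&(abs(P[...,1])<.09)
    m=near&(Z>.178)&(Z<.192)&(P[...,0]<.515) if cam=="top" else near&(Z>.180)&(Z<.192)&(P[...,0]<.52)
    n,l,s,_=cv2.connectedComponentsWithStats(m.astype(np.uint8));k=1+s[1:,4].argmax()
    r=show("carton "+cam,l==k); print(cv2.boxPoints(r).round(0).tolist())
    o=(H<14)&(S>150)&(V>100)&(abs(P[...,0]-.52)<.06)&(abs(P[...,1])<.13)
    ys,xs=np.where(o)
    if len(xs)>50:
        r=cv2.minAreaRect(np.c_[xs,ys].astype(np.float32));b=cv2.boxPoints(r);print(r[1]);print(ray(c,b,.153).round(4))
E
```

```text
hood 2452 [646.3  59.8] [ 63.6 249.9] 16.71 0.1922
all 12336 [540.7  28.3] [285.8 251.5] 16.67 0.1644
ledge 1721 [456.2   2.3] [ 93.9 218.2] 16.56 0.1497
carton top 597 [486.1 -14.8] [41.7 80.3] 16.42 0.1839
[[455.0, 18.0], [477.0, -59.0], [517.0, -47.0], [495.0, 30.0]]
(14.619937896728516, 81.03797912597656)
[[ 0.503   0.1177  0.153 ]
 [ 0.5589 -0.0684  0.153 ]
 [ 0.5252 -0.0783  0.153 ]
 [ 0.4695  0.1074  0.153 ]]
carton scene 384 [485.6 -14.8] [45.6 81.5] 18.4 0.1843
[[451.0, 17.0], [477.0, -61.0], [520.0, -46.0], [494.0, 31.0]]
(1.6641016006469727, 72.11103057861328)
[[ 0.5456 -0.0698  0.153 ]
 [ 0.4901  0.1143  0.153 ]
 [ 0.4957  0.1147  0.153 ]
 [ 0.5508 -0.069   0.153 ]]
```

Box yaw is 16.65° and the sill is at about (0.5096, 0.0190). The measured box outline is 286×251 mm and the carton 42×80 mm, both matching the given sizes. In the box frame the carton is centred at (-32, -26) mm. I'll line the jaws up with the box x axis (tool yaw 196.65°), one finger behind the carton and one over the flap, starting with a transit at height.

```bash
python3 -m pendant '[[[0.0854,0.015,0.016,0,-3],[0.0854,0.04,0.042,0,-8],[0.0854,0.065,0.068,0,-13],[0.0854,0.09,0.094,0,-18],[0.0854,0.115,0.12,0,-23],[0.0854,0.14,0.146,0,-28],[0.0854,0.165,0.172,0,-33],[0.0854,0.19,0.198,0,-38],[0.0854,0.215,0.224,0,-43],[0.0854,0.24,0.25,0,-48]]]'
```

```text
clock: 0.98
tcp_pos: [0.3631, -0.2794, 0.2312]
orientation: [180.0, -0.0, 157.5]
force: [1.4, -0.6, -0.2]
grip_width: 0.0855
```

```bash
python3 -m pendant '[[[0.0854,-0.002,0.032,0,-4],[0.0854,-0.004,0.065,0,-9],[0.0854,-0.007,0.1,0,-14],[0.0854,-0.01,0.135,0,-19],[0.0854,-0.012,0.17,0,-24],[0.0854,-0.014,0.205,0,-29],[0.0854,-0.017,0.24,0,-34],[0.0854,-0.019,0.27,0,-38],[0.0854,-0.0205,0.29,0,-39.4],[0.0854,-0.0213,0.302,0,-39.4]]]'
python3 - <<'E'
from plant import arm,eyes
import cv2
for n in ["scene","wrist"]:
    c=eyes.camera(n); f=c["frame"]
    if n=="scene": f=cv2.resize(f[120:300,190:390],None,fx=3,fy=3)
    cv2.imwrite(f"pics/{n}1.png",f)
s=arm.state();print(s["clock"],s["tcp_pos"],s["orientation"],s["joint_pos"],s["force"])
E
```

```text
clock: 1.82
tcp_pos: [0.5002, -0.0088, 0.231]
orientation: [180.0, -0.0, -163.2]
force: [0.3, -0.8, 0.2]
grip_width: 0.0852
1.9167 [ 0.49983422 -0.00963715  0.23087288] [ 1.79994930e+02 -4.17753411e-02 -1.63285569e+02] [ 1.75334270e+01  9.85020140e+00 -1.67071307e+01 -6.33231532e-03
 -6.34843667e+01 -8.16168737e-01] [-0.15013188 -0.20150283  0.36827855]
```

View pics/scene1.png

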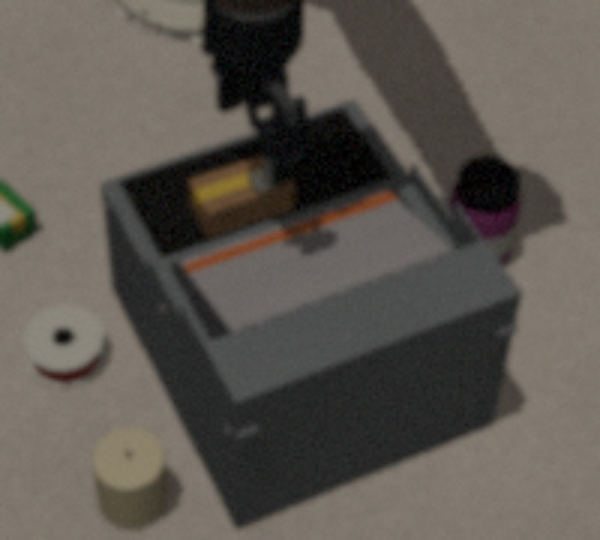

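View pics/wrist1.png

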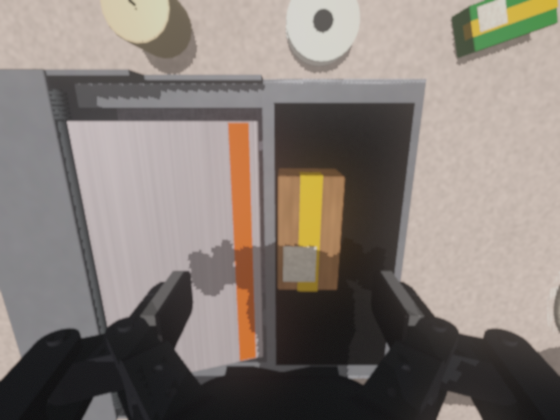

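Fingers straddle the carton: in the wrist view the fingers are at columns ~185 and ~385, the carton at 278–344. Descending part way and checking tip height.

```bash
python3 -m pendant '[[[0.0854,0,0,0.015,0],[0.0854,0,0,0.03,0],[0.0854,0,0,0.045,0],[0.0854,0,0,0.055,0],[0.0854,0,0,0.06,0],[0.0854,0,0,0.06,0]]]'
python3 - <<'E'
from plant import arm,eyes
import cv2,numpy as np,pickle
from h import *
d={}
psi=np.radians(16.65);B=np.array([[np.cos(psi),np.sin(psi)],[-np.sin(psi),np.cos(psi)]])
for n in ["scene","wrist","top"]:
    c=eyes.camera(n); d[n]=c; f=c["frame"];P=pts(c)
    L=P.copy();L[...,:2]=(P[...,:2]-[.5096,.0190])@B.T; L*=1000; L[...,2]-=150
    V=f.max(2)
    m=(L[...,0]>15)&(L[...,0]<60)&(abs(L[...,1]+26)<25)&(V<60)&(c["range_z"]>0)
    m2=(L[...,0]<-55)&(L[...,0]>-100)&(abs(L[...,1]+26)<25)&(V<60)&(L[...,2]>5)&(c["range_z"]>0)
    for mm in (m,m2):
        q=L[mm]; print(n,len(q)); 
        if len(q)>5: print(np.percentile(q,[2,10,50,90,98],axis=0).round(1).tolist())
    if n=="scene": f=cv2.resize(f[120:300,190:390],None,fx=3,fy=3)
    cv2.imwrite(f"pics/{n}2.png",f)
pickle.dump(d,open("c2.pkl","wb"))
s=arm.state();print(s["clock"],s["tcp_pos"],s["force"])
E
```

```text
clock: 2.42
tcp_pos: [0.4985, -0.0117, 0.1703]
orientation: [180.0, -0.1, -163.4]
force: [0.8, -0.5, -0.1]
grip_width: 0.0856
scene 1236
[[15.4, -46.1, 16.7], [16.6, -39.8, 87.7], [21.3, -26.7, 188.0], [50.3, -9.2, 283.9], [54.5, -2.7, 371.1]]
scene 93
[[-85.5, -43.9, 5.4], [-64.0, -36.0, 37.4], [-60.9, -29.7, 56.9], [-56.6, -20.4, 369.2], [-55.6, -14.6, 370.7]]
wrist 12526
[[16.3, -42.8, 46.4], [22.5, -38.6, 65.7], [40.7, -35.9, 89.8], [48.9, -20.4, 104.5], [52.6, -17.6, 109.2]]
wrist 10689
[[-88.4, -42.3, 41.5], [-84.7, -38.0, 57.8], [-77.1, -33.2, 89.8], [-61.2, -19.0, 104.3], [-56.4, -16.8, 109.2]]
top 48
[[15.2, -40.3, 130.1], [15.7, -33.7, 136.2], [17.8, -22.2, 372.1], [49.6, -12.7, 375.5], [52.5, -9.4, 376.5]]
top 224
[[-89.4, -41.7, 7.5], [-85.8, -36.2, 87.2], [-67.1, -22.6, 137.1], [-56.7, -12.4, 335.3], [-55.7, -6.8, 372.3]]
2.5667 [ 0.49995214 -0.01101464  0.17216298] [ 0.77892781 -0.71257574  0.34090316]
```

View pics/scene2.png

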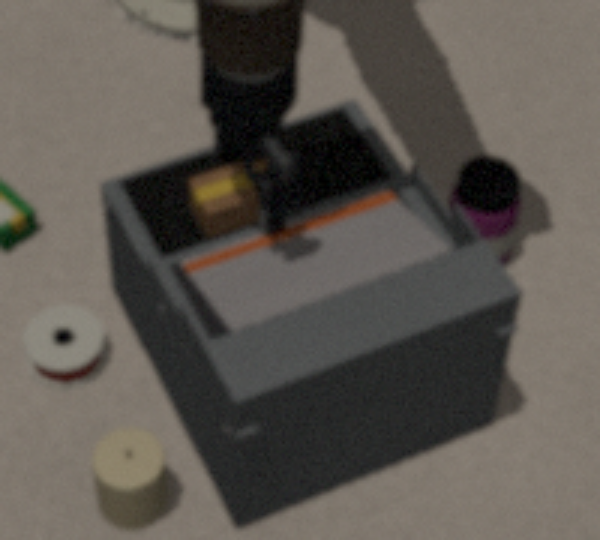

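View pics/wrist2.png

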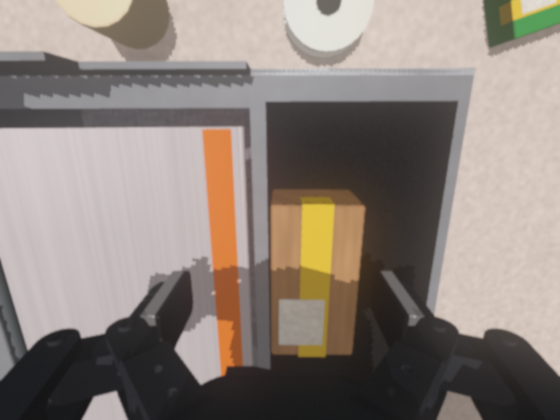

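```bash
python3 - <<'E'
import cv2,numpy as np,pickle
from h import *
d=pickle.load(open("c2.pkl","rb"))
psi=np.radians(16.65);B=np.array([[np.cos(psi),np.sin(psi)],[-np.sin(psi),np.cos(psi)]])
c=d["scene"];P=pts(c);L=P.copy();L[...,:2]=(P[...,:2]-[.5096,.0190])@B.T; L*=1000; L[...,2]-=150
for v in range(184,204):
    print(v,[tuple(L[v,u].round(0).astype(int)) for u in range(276,290,2)],c["frame"][v,276:290:2].max(1))
E
```

```text
184 [(np.int64(23), np.int64(-36), np.int64(81)), (np.int64(34), np.int64(-36), np.int64(92)), (np.int64(48), np.int64(-37), np.int64(107)), (np.int64(52), np.int64(-34), np.int64(109)), (np.int64(53), np.int64(-30), np.int64(108)), (np.int64(53), np.int64(-24), np.int64(106)), (np.int64(49), np.int64(-17), np.int64(98))] [30 25 15  4 16 15  4]
185 [(np.int64(24), np.int64(-36), np.int64(78)), (np.int64(33), np.int64(-35), np.int64(86)), (np.int64(47), np.int64(-37), np.int64(102)), (np.int64(52), np.int64(-34), np.int64(106)), (np.int64(53), np.int64(-30), np.int64(105)), (np.int64(38), np.int64(-17), np.int64(83)), (np.int64(48), np.int64(-16), np.int64(93))] [29 22 18 11 17 13 10]
186 [(np.int64(-10), np.int64(-20), np.int64(31)), (np.int64(36), np.int64(-36), np.int64(87)), (np.int64(49), np.int64(-37), np.int64(100)), (np.int64(53), np.int64(-34), np.int64(103)), (np.int64(42), np.int64(-24), np.int64(87)), (np.int64(48), np.int64(-21), np.int64(92)), (np.int64(50), np.int64(-17), np.int64(93))] [35 11 18 22  7  7 18]
187 [(np.int64(-13), np.int64(-18), np.int64(24)), (np.int64(
[... 5050 characters left out ...]
 59]
202 [(np.int64(22), np.int64(-35), np.int64(11)), (np.int64(23), np.int64(-30), np.int64(9)), (np.int64(26), np.int64(-25), np.int64(11)), (np.int64(30), np.int64(-22), np.int64(14)), (np.int64(31), np.int64(-17), np.int64(13)), (np.int64(36), np.int64(-14), np.int64(17)), (np.int64(34), np.int64(-7), np.int64(11))] [119 108  80  61  53  58  58]
203 [(np.int64(22), np.int64(-35), np.int64(8)), (np.int64(25), np.int64(-31), np.int64(9)), (np.int64(32), np.int64(-29), np.int64(15)), (np.int64(36), np.int64(-25), np.int64(17)), (np.int64(35), np.int64(-19), np.int64(14)), (np.int64(35), np.int64(-13), np.int64(11)), (np.int64(39), np.int64(-10), np.int64(14))] [114 102  84  71  65  59  54]
```

Tip bottom is 35 mm above the ledge with TCP at 22 mm, so the 13 mm offset is confirmed. The front finger's outer face is at box x ≈ 38 mm, and its knuckles will clear the hood. Going down to 5 mm above the ledge.

```bash
python3 -m pendant '[[[0.0854,0,0,0.008,0],[0.0854,0,0,0.016,0],[0.0854,0,0,0.022,0],[0.0854,0,0,0.026,0],[0.0854,0,0,0.029,0],[0.0854,0,0,0.029,0],[0.0854,0,0,0.029,0]]]'
cat > look.py <<'E'
from plant import arm,eyes
import cv2,numpy as np,sys
k=sys.argv[1]
for n in ["scene","wrist"]:
    f=eyes.camera(n)["frame"]
    if n=="scene": f=cv2.resize(f[120:300,190:390],None,fx=2.1,fy=2.333)
    cv2.imwrite(f"pics/{n}{k}.png",f)
    fs=f if n=="scene" else np.hstack([fs,cv2.resize(f,(380,420))]) if False else f
a=cv2.imread(f"pics/scene{k}.png");b=cv2.resize(cv2.imread(f"pics/wrist{k}.png"),(380,420*380//560))
b=cv2.copyMakeBorder(b,0,a.shape[0]-b.shape[0],0,0,cv2.BORDER_CONSTANT)
cv2.imwrite(f"pics/both{k}.png",np.hstack([a,b])[:,:800])
s=arm.state();print(s["clock"],s["tcp_pos"],s["force"],s["grip_width"])
E
python3 look.py 3
```

```text
clock: 3.15
tcp_pos: [0.4997, -0.0108, 0.1425]
orientation: [-180.0, 0.0, -163.3]
force: [-0.3, 0.2, 2.4]
grip_width: 0.0858
3.25 [ 0.49966719 -0.0107615   0.14264808] [0.63221292 0.30361167 3.27847475] 0.08512821177211279
```

View pics/both3.png

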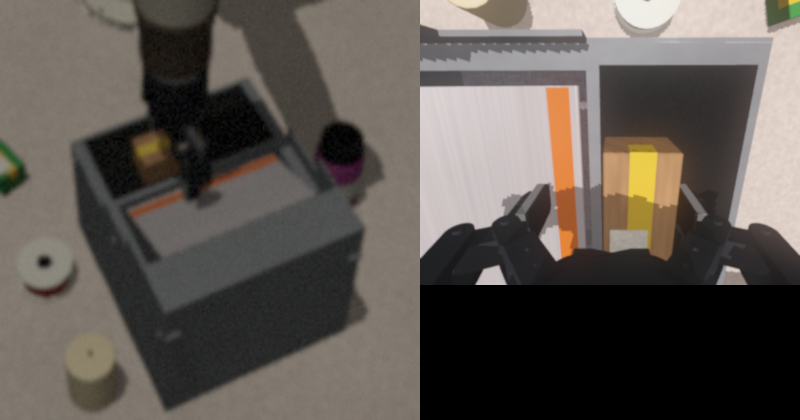

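The front finger bears on the flap (3 N, already slightly open). Advancing 30 mm with the rear finger meeting the carton, then looking.

```bash
python3 -m pendant '[[[0.0854,-0.003,0,0,0],[0.0854,-0.006,0,0,0],[0.0854,-0.009,0,0,0],[0.0854,-0.012,0,0,0],[0.0854,-0.015,0,0,0],[0.0854,-0.018,0,0,0],[0.0854,-0.021,0,0,0],[0.0854,-0.023,0,0,0],[0.0854,-0.025,0,0,0],[0.0854,-0.025,0,0,0]]]'
python3 look.py 4
```

```text
clock: 4.08
tcp_pos: [0.5236, -0.0036, 0.1421]
orientation: [180.0, -0.0, -163.4]
force: [-4.6, -1.8, 2.2]
grip_width: 0.0856
4.1833 [ 0.52348228 -0.00366032  0.14230888] [-2.95612054 -0.62614589  2.99319378] 0.08532979728863545
```

View pics/both4.png

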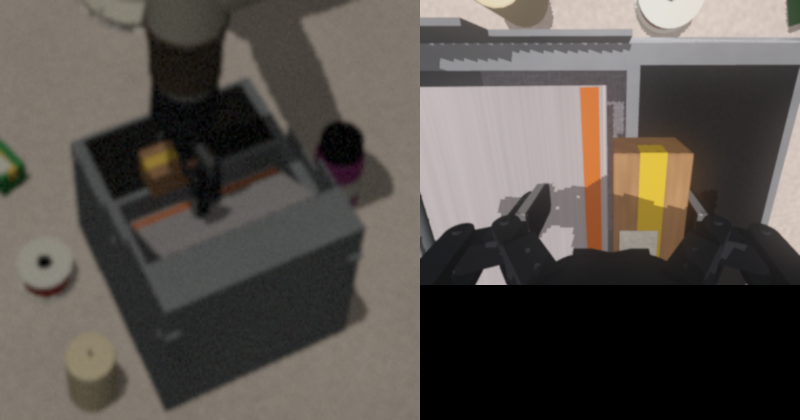

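The carton moves squarely, its front edge at the sill, and the flap's lip is below ledge level. Continuing.

```bash
python3 -m pendant '[[[0.0854,-0.003,0,0,0],[0.0854,-0.006,0,0,0],[0.0854,-0.009,0,0,0],[0.0854,-0.012,0,0,0],[0.0854,-0.015,0,0,0],[0.0854,-0.018,0,0,0],[0.0854,-0.021,0,0,0],[0.0854,-0.024,0,0,0],[0.0854,-0.027,0,0,0],[0.0854,-0.03,0,0,0]]]'
python3 look.py 5
```

```text
clock: 5.02
tcp_pos: [0.5505, 0.0044, 0.1417]
orientation: [180.0, -0.2, -163.4]
force: [-8.3, -3.2, 0.3]
grip_width: 0.0853
5.1167 [0.55053519 0.00442791 0.14159067] [-6.45681217 -2.30799263  1.83656051] 0.08524479275346869
```

View pics/both5.png

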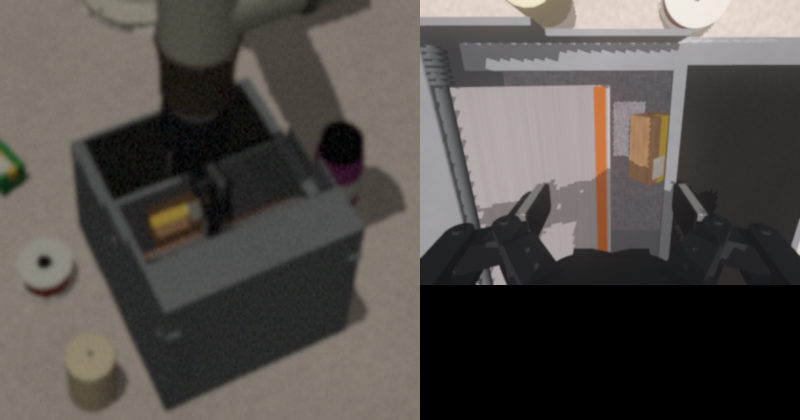

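The carton has tipped over the sill and appears to be falling inside. I'll hold the flap open and push a few mm further to be sure.

```bash
python3 -m pendant '[[[0.0854,-0.002,0,0,0],[0.0854,-0.004,0,0,0],[0.0854,-0.006,0,0,0],[0.0854,-0.006,0,0,0],[0.0854,-0.006,0,0,0],[0.0854,-0.006,0,0,0]]]'
python3 look.py 6
python3 - <<'E'
from plant import eyes
from h import *
c=eyes.camera("wrist");P=pts(c);H,S,V=cv2.split(cv2.cvtColor(c["frame"],cv2.COLOR_BGR2HSV))
psi=np.radians(16.65);B=np.array([[np.cos(psi),np.sin(psi)],[-np.sin(psi),np.cos(psi)]])
L=P.copy();L[...,:2]=(P[...,:2]-[.5096,.0190])@B.T;L*=1000
m=(S>90)&(H>5)&(H<32)&(V>50)&(abs(L[...,1])<110)&(L[...,0]<115)&(L[...,0]>-110)
m&=~((H<12)&(S>180))
print(m.sum(),np.percentile(L[m],[5,50,95],axis=0).round(0).tolist())
E
```

```text
clock: 5.62
tcp_pos: [0.553, 0.0053, 0.1401]
orientation: [179.9, -0.7, -163.4]
force: [-10.8, -3.1, -0.3]
grip_width: 0.0852
5.7167 [0.55304038 0.0052771  0.14013423] [-9.77545233 -2.56297328 -0.23842946] 0.08594560866060275
5571 [[-29.0, -89.0, 33.0], [47.0, -33.0, 98.0], [55.0, 25.0, 108.0]]
```

View pics/both6.png

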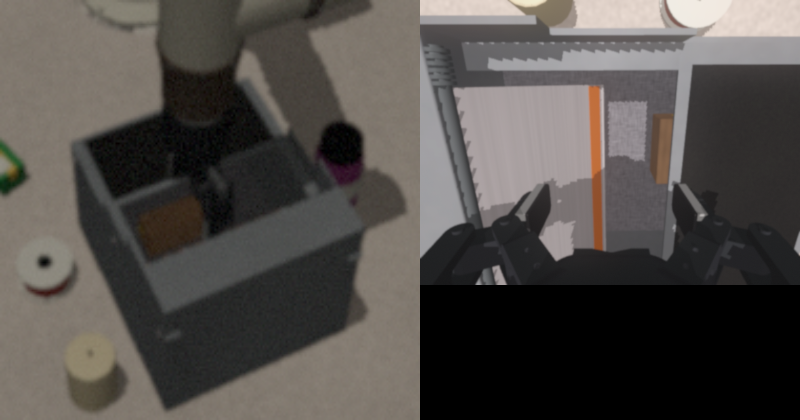

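```bash
python3 - <<'E'
from plant import eyes,arm
from h import *
psi=np.radians(16.65);B=np.array([[np.cos(psi),np.sin(psi)],[-np.sin(psi),np.cos(psi)]])
for n in ["scene","wrist"]:
    c=eyes.camera(n);P=pts(c);H,S,V=cv2.split(cv2.cvtColor(c["frame"],cv2.COLOR_BGR2HSV))
    L=P.copy();L[...,:2]=(P[...,:2]-[.5096,.0190])@B.T;L*=1000
    m=(S>70)&(H>5)&(H<32)&(abs(L[...,1])<105)&(L[...,0]<60)&(L[...,0]>-10)&(L[...,2]>0)
    m&=~((H<11)&(S>180))
    m=cv2.morphologyEx(m.astype(np.uint8),cv2.MORPH_OPEN,np.ones((3,3)))
    k,l,s,ce=cv2.connectedComponentsWithStats(m)
    for i in range(1,k):
        if s[i,4]>40: print(n,s[i],ce[i].round(),np.percentile(L[l==i],[3,50,97],axis=0).round(0).tolist(),np.median(H[l==i]),np.median(S[l==i]))
    cv2.imwrite(f"pics/{n}7.png",c["frame"] if n=="wrist" else cv2.resize(c["frame"][150:270,210:350],None,fx=5,fy=5,interpolation=cv2.INTER_CUBIC))
s=arm.state();print(s["clock"],s["tcp_pos"],s["force"],s["joint_pos"])
E
```

```text
scene [285  94  12   9  53] [291.  98.] [[33.0, -24.0, 498.0], [43.0, -16.0, 500.0], [58.0, -8.0, 502.0]] 14.0 81.0
scene [270  97  12  15 113] [275. 103.] [[32.0, -62.0, 489.0], [45.0, -50.0, 497.0], [55.0, -35.0, 501.0]] 15.0 82.0
wrist [ 248  126   22  244 3694] [259. 243.] [[47.0, -95.0, 97.0], [51.0, -30.0, 103.0], [55.0, 62.0, 109.0]] 11.0 174.0
5.8667 [0.55302445 0.00526627 0.14014552] [-11.1188009   -3.20856327  -0.25996416] [ 17.2954171   20.24177561 -16.54112075  -0.09875748 -53.89453737
  -0.68522101]
```

View pics/scene7.png

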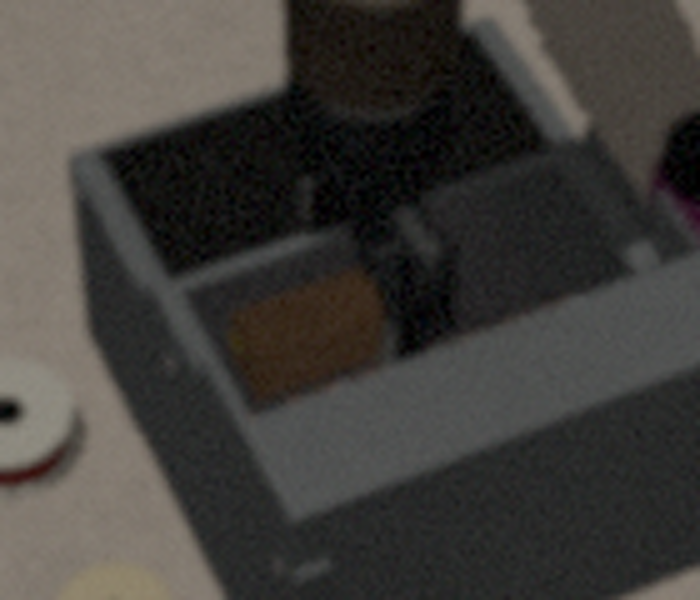

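View pics/wrist7.png

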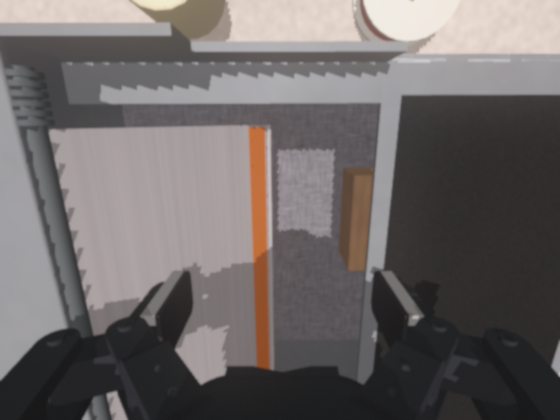

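```bash
python3 - <<'E'
from plant import eyes,arm
from h import *
psi=np.radians(16.65);B=np.array([[np.cos(psi),np.sin(psi)],[-np.sin(psi),np.cos(psi)]])
for n,pp in [("scene",[(262,215),(270,215),(278,218),(270,222),(280,210)]),("wrist",[(347,190),(357,190),(365,190),(357,240),(347,240),(357,180),(310,190),(260,200)])]:
    c=eyes.camera(n);P=pts(c)
    L=P.copy();L[...,:2]=(P[...,:2]-[.5096,.0190])@B.T;L*=1000
    for u,v in pp: print(n,u,v,L[v,u].round(0),c["frame"][v,u])
E
```

```text
scene 262 215 [-29. -52.  59.] [30 43 58]
scene 270 215 [-24. -30.  53.] [25 40 56]
scene 278 218 [-18.  -9.  36.] [22 36 50]
scene 270 222 [-14. -35.  36.] [23 32 49]
scene 280 210 [-26.   1.  56.] [29 41 55]
wrist 347 190 [-18. -46.  35.] [58 72 92]
wrist 357 190 [-21. -50.  54.] [ 76  98 128]
wrist 365 190 [-27. -50.  54.] [ 76  99 129]
wrist 357 240 [-24.  -9.  54.] [ 73  96 127]
wrist 347 240 [-17.  -6.  47.] [57 72 93]
wrist 357 180 [-20. -58.  55.] [ 75  99 129]
wrist 310 190 [ 10. -41.  12.] [147 142 149]
wrist 260 200 [ 50. -55. 101.] [ 61 112 193]
```

The carton rests upright on the padded floor: its top is at z = 54 mm (12 + 42), and it lies wholly inside, under the ledge. Now I back out and lift so the flap closes on its spring.

```bash
python3 -m pendant '[[[0.0854,0.005,0,0,0],[0.0854,0.01,0,-0.001,0],[0.0854,0.016,0,-0.002,0],[0.0854,0.022,0,-0.003,0],[0.0854,0.028,0,-0.004,0],[0.0854,0.034,0,-0.007,0],[0.0854,0.04,0,-0.011,0],[0.0854,0.045,0,-0.016,0],[0.0854,0.05,0,-0.022,0],[0.0854,0.055,0,-0.03,0]]]'
python3 -m pendant '[[[0.0854,0.003,0,-0.02,0],[0.0854,0.006,0,-0.04,0],[0.0854,0.01,0,-0.065,0],[0.0854,0.02,0,-0.09,0],[0.0854,0.04,0,-0.11,0],[0.0854,0.06,0,-0.12,0],[0.0854,0.08,0,-0.13,0],[0.0854,0.09,0,-0.13,0],[0.0854,0.09,0,-0.13,0]]]'
python3 look.py 8
python3 - <<'E'
from plant import eyes
from h import *
c=eyes.camera("top");cv2.imwrite("pics/top8.png",c["frame"]);P=pts(c)
psi=np.radians(16.65);B=np.array([[np.cos(psi),np.sin(psi)],[-np.sin(psi),np.cos(psi)]])
L=P.copy();L[...,:2]=(P[...,:2]-[.5096,.0190])@B.T;L*=1000
for x in (15,40,70,95):
    m=(abs(L[...,0]-x)<4)&(abs(L[...,1])<80)&(L[...,2]<220);print(x,np.median(L[m][:,2])-150, 36-(115-x)*np.tan(np.radians(17.4)))
E
```

```text
clock: 6.8
tcp_pos: [0.5037, -0.0094, 0.172]
orientation: [180.0, -0.1, -163.4]
force: [0.1, -0.2, -0.5]
grip_width: 0.0854
clock: 7.55
tcp_pos: [0.4172, -0.0353, 0.303]
orientation: [180.0, 0.1, -163.4]
force: [0.6, 0.7, 0.1]
grip_width: 0.0854
7.65 [ 0.4187655  -0.03488255  0.30188395] [-0.24142782  0.67021673  0.1462987 ] 0.08556659477145838
15 6.660476739289152 4.661899594931469
40 14.493193955831487 12.496424696198602
70 23.437505620519346 21.89785481771916
95 31.334705558529663 29.732379918986293
```

View pics/both8.png

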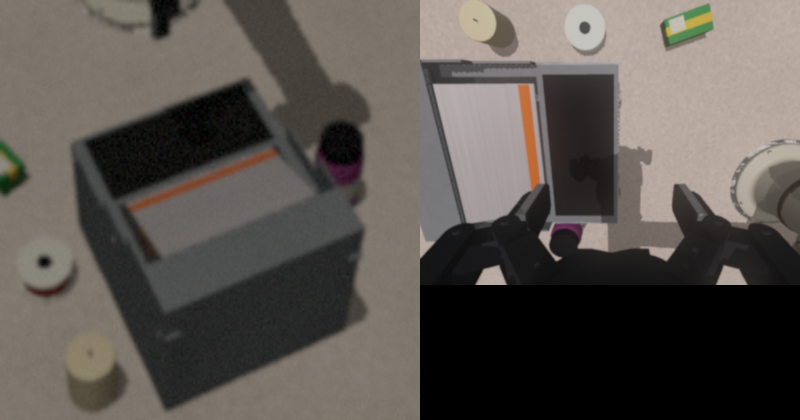

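View pics/top8.png

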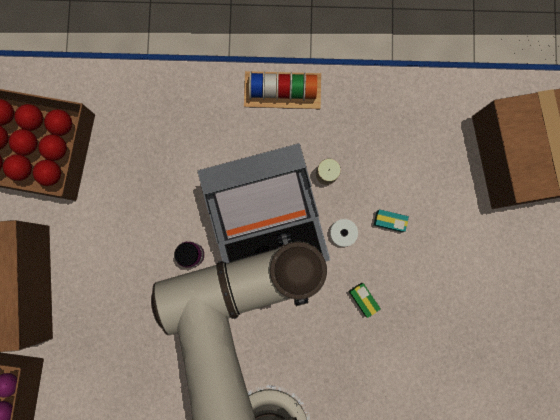

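The flap is shut (its slope matches the closed plane), the ledge is empty, and the jar, spool and candle are at their original pixels. The robot is clear, so I'm handing in.

```bash
python3 -c "
from plant import arm
print(arm.finish_job())"
```

```text
the job is handed in; nothing more can be done
None
```

The carton is in the drop box and the job is handed in; the robot's clock read about 7.7 s. The front finger pressed the flap open and held it. The rear finger pushed the carton along the ledge and over the sill, and it was never gripped. I then took the fingers out and the flap sprang shut.

**Last checks:**
- **Carton:** before I withdrew, it stood on the padded floor inside, with its top at z ≈ 54 mm (12 mm floor plus its 42 mm side).
- **Flap:** the closed slope agreed with the given 17° plane to within 2 mm.
- **Other things:** the jar, spool, candle and the green and turquoise look-alikes appear unmoved in the top view, judged by eye.
- **Force:** the readings I took peaked at about 11 N.

**One disagreement:** near full flap opening the arm lagged its commanded position by about 5 mm and tilted 0.7° against a push of about 11 N. I put this down to the flap spring, which is rated 10 N near the hinge. I stopped pushing there, and the lag was gone once the fingers were out.

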